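Hold a culture flask in the window of a cell-density reader

TASK

Take the orange-capped culture flask and pass it, level and base first, through the close-fitting window in the front of the white cell-density reader until at least half of its length is inside, without forcing it. Finish while still holding it there in the gripper, still and not leaning on the reader: the reader has no support inside, so do not let go. Leave the other flask, the timer and the red dishes where they are.

Things in the scene. Friction and masses are not known exactly. Their poses are not given: they have to be found in the camera images.
- flask_orange: clear plastic culture flask with an orange screw cap, lying flat on the worktop, 97 mm long, 44 wide, 26 thick, 40 to 85 g. Origin at the middle of its underside; +x runs along it from cap to flat base, y across, z up. The base is at x = +48 mm; from there the full 44 x 26 mm section runs back at least 40 mm, then shoulders narrow to the cap
- flask_orange_cap (a point): the middle of the orange cap, a cylinder 25 mm in diameter and 22 mm long along the flask's x; 37 mm from the flask's origin towards -x and 13 mm above its underside; axes as the flask's. It can be gripped from above across y
- flask_orange_base (a point): the middle of the flat base of the orange-capped flask: 48 mm along its +x and 13 mm above its underside; axes as the flask's
- reader: white benchtop cell-density reader with a grey front, fixed, 104 mm wide, 100 mm deep, 88 mm high. Origin on the worktop under the middle of the front face of its front wall; +x points into the reader (away from its front), z up
- reader_window (a point): the middle of the window in the reader's front, in the plane of the front wall's face, 62 mm above the worktop; x points straight in. The upright opening is 46 mm wide (y), 28 high (z): 1 mm a side round the flask. A black bezel stands 6 mm out of the wall and flares 3 mm outward all round as lead-in. The wall is 6 mm thick; behind it an 88 mm deep hollow. The reader's top is 26 mm higher
- flask_white: the same kind of flask with a white cap, lying flat; origin and axes as for the orange-capped flask; leave it
- timer: white lab timer with coloured keys, lying flat, 70 x 64 x 19 mm; origin at the middle of its underside; leave it
- red_dishes: stack of two red petri dishes, 63 mm across, 29 mm high; origin at the middle of its underside; leave it
There are look-alikes about, which are no part of the job. What is shaped like the flask_orange but purple or yellow is not meant.

How it is judged:
By the outcome, as a careful person would: the job done as asked, in the order asked, and still so for the second after the job is handed in, while the arm keeps its last pose, push and grip.
It also fails if it takes over 45 s, if anything falls off the work surface, if the arm or the gripper's body presses on something with over 40 N, if the wrist force passes 120 N, or if a joint passes its speed limit or range.

ROBOT

A 6-joint arm with a two-finger parallel gripper is mounted at the origin on the work surface; the furniture and walls round the work are solid. World frame = base frame: x ahead of the robot, y to its left, z up, the work surface at z = 0. Lengths are in m, angles in degrees, forces in N, time in s.
With the tool pointing down it reaches from about 0.35 to 0.875 m from the base axis. Payload 4.2 kg.
Tool frame: the origin (TCP) lies at the very end of the fingers, on their centre line; the grasp point (between the pads) lies 19 mm behind it; z points along the fingers, y is the line along which they close (so a half turn about z gives the same grasp; the last joint's range is limited). The gripper opens to 87 mm and grips with 3 to 60 N. Pads are 19 mm wide; open, the fingers measure 117 mm over their backs; the gripper's body (75 mm by 190 mm) begins 51 mm behind the grasp point.
Start: joints at [80.592, 22.042, 0.453, 0, -68.411, -14.817], TCP at [0.256, 0.57, 0.223] pointing down, gripper open.
Joint ranges: [-179.83, 179.83], [-69.29, 118.12], [-61.27, 80.66], [-181.25, 117.63], [-171.15, -9.14], [-177.46, 177.46]. Speed limits (degrees/s): [159.86, 159.86, 180, 180, 180, 180].

INTERFACE

Orientations are given as a 3x3 rotation matrix whose columns are the frame's x, y, z axes.
In Python, from station import monitor, cams, ticket gives the robot as it stands.
- The arm moves only by the tool drive_tool, never from a script. Its argument "moves" is a list of rows, each an object with "delta_pos": the shift along the tool's x, y, z in mm, a list of three; "turn": the turn about the tool's z in rad; "claw": the opening, from 0 (shut) to 1 (fully open). A call has 1 to 12 rows; each row shifts and turns the commanded pose from where the row before left it, along the tool's axes as they then stand; what a row does not reach is not made up. A row lasts 1/8 s, in which the tool goes at most 62.5 mm and 10.7 degrees, less where a joint would pass 70% of its speed; a pose out of reach is approached as far as the arm can. A call is refused whole if a number of a shift passes 62.5 or a number of a turn 0.188, either way. A call with a gripper value outside its range is refused whole. The fingers move at their own pace and stop on an object; the grip force is fixed at half the most. Time passes only in rows, so rows that do not move let the fingers close. It gives the time, the measured TCP pose, the force, the opening and the grip force at its end, in the units of the state.
- monitor.sense(): the state, without advancing time (a new reading comes with each control period).
- cams.capture(name): name is "scene" or "top" or "wrist"; returns a dict with "color" (384x512x3 uint8, red, green, blue), "range_z" (384x512 float32, m along the optical axis (not along the pixel's ray), 0 where there is no reading), "vertical_fov" (degrees; the focal length in pixels is half the picture's height over the tangent of half this angle, whatever the lens; pixels are square), "cx", "cy" (the principal point, pixels), "extrinsics" (4x4, takes a point from camera to world coordinates). Camera axes: x right, y down, z forward; pixel columns grow to the right and rows downward; lengths in m; the calibration is good to about 2 mm. A picture is of the moment at which its call begins.
- ticket.finish_job(): hands the job in; it is judged then, once.
The state is a dict: "time_s": time; "joints": joint angles; "joint_velocities": joint speeds; "effort": joint torques, N m; "tcp_pos": TCP position; "ee_rot": TCP orientation; "wrist_force": force on the tool from outside, world axes, zero at the start; "moment": the same for the moment, N m; "gripper_width": opening from 0.0 (shut) to 1.0 (fully open); "gripper_force": force on a finger pad.
Only numpy, scipy, OpenCV 4.12 (cv2) and the standard library are available. Lean on these libraries where they do the work, as an engineer would, in place of code of your own. Each camera call takes 0.05 s, during which the arm holds its last target. There are 200 camera calls.

## Working session

There is one attempt and no reset: what is moved stays moved. The work goes in short steps, Python scripts to look and compute and a tool call to move; the robot and the scene stay as the last step left them, time stands still between calls to the robot, and variables do not carry over. Pictures are saved under pics/ and viewed, at most 10 in all, crops included, and the job is handed in when it is done.

Besides the shell and the picture viewer there is one more tool, called after "Emit:" as name(argument=value, ...) on one line, values as JSON. drive_tool: Moves the arm, as the interface text tells. Its arguments: {"type":"object","properties":{"moves":{"type":"array","items":{"type":"object","properties":{"delta_pos":{"type":"array","items":{"type":"number"}},"turn":{"type":"number"},"claw":{"type":"number"}}}}},"required":["moves"]}

```bash
mkdir -p pics; cat > h.py <<'E'
import numpy as np, cv2
from station import monitor, cams, ticket
def cap(n,save=None):
    c=cams.capture(n); 
    c['f']=c['color'].shape[0]/2/np.tan(np.radians(c['vertical_fov']/2)); c['E']=np.array(c['extrinsics'])
    if save: cv2.imwrite('pics/'+save,c['color'][:,:,::-1])
    return c
def ray(c,u,v):
    d=np.array([(u-c['cx'])/c['f'],(v-c['cy'])/c['f'],1.]); return c['E'][:3,3],c['E'][:3,:3]@d
def onz(c,u,v,z):
    o,d=ray(c,u,v); return o+d*(z-o[2])/d[2]
def pts(c):
    z=c['range_z']; v,u=np.indices(z.shape)
    P=np.stack([(u-c['cx'])/c['f']*z,(v-c['cy'])/c['f']*z,z],-1)
    return P@c['E'][:3,:3].T+c['E'][:3,3]
E
python3 - <<'E'
from h import *
for n in ['scene','top']:
    c=cap(n,n+'0.png'); print(n,c['f'],c['cx'],c['cy']); print(c['E'].round(3))
    np.savez(n+'0.npz',**{k:c[k] for k in['color','range_z','f','cx','cy','E']})
a=cv2.imread('pics/scene0.png');b=cv2.imread('pics/top0.png')
s=monitor.sense();print(s['time_s'],s['tcp_pos'],s['ee_rot'],s['gripper_width'],s['wrist_force'])
E
```

```text
scene 347.04511647630767 254.56238529052143 188.26742030111222
[[ 0.682 -0.469  0.561 -0.004]
 [-0.731 -0.431  0.528 -0.62 ]
 [-0.006 -0.771 -0.637  0.627]
 [ 0.     0.     0.     1.   ]]
top 466.0781226754186 251.04230780433653 194.748779894083
[[-0.008 -0.991  0.137  0.304]
 [-1.     0.008 -0.006 -0.159]
 [ 0.005 -0.137 -0.991  1.181]
 [ 0.     0.     0.     1.   ]]
0.1 [0.2561953  0.56947379 0.22155841] [[ 9.11890801e-01 -4.10432304e-01 -7.00774952e-04]
 [-4.10432881e-01 -9.11888876e-01 -1.87829120e-03]
 [ 1.31882501e-04  2.00041755e-03 -9.99997990e-01]] 0.9960508331903999 [-0.18654403 -0.55462936 -0.33904821]
```

View pics/scene0.png

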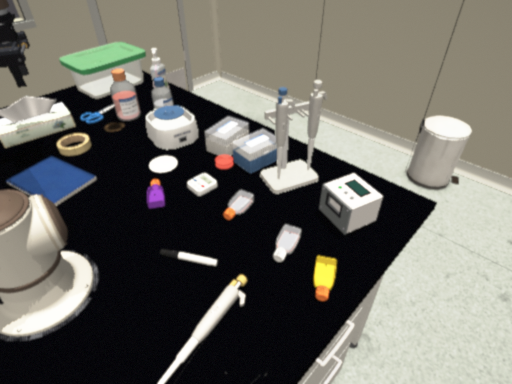

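View pics/top0.png

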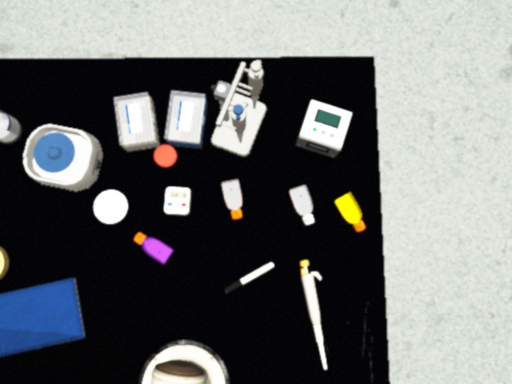

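Candidates: clear flask with orange cap at scene (239,205) / top (233,200); white-capped one at scene (287,242) / top (302,205); yellow one at scene (325,277) / top (350,212); purple one at scene (156,194) / top (154,248). I choose the clear orange-capped one. The reader is at scene (350,203) / top (324,127), with its front toward the robot.

```bash
python3 - <<'E'
from h import *
C={n:dict(np.load(n+'0.npz')) for n in['scene','top']}
for n,c in C.items():
    hsv=cv2.cvtColor(c['color'],cv2.COLOR_RGB2HSV)
    m=((hsv[...,0]>4)&(hsv[...,0]<16)&(hsv[...,1]>150)&(hsv[...,2]>120)).astype(np.uint8)
    k,l,s,ce=cv2.connectedComponentsWithStats(m)
    for i in range(1,k):
        if s[i,4]>20: print(n,'orange',ce[i].round(1),s[i,4],onz(c,*ce[i],.018).round(4))
c=C['top']; P=pts(c)
# flask in top
g=cv2.cvtColor(c['color'],cv2.COLOR_RGB2GRAY)
def blob(c,g,u0,v0,u1,v1,t):
    m=np.zeros_like(g);m[v0:v1,u0:u1]=g[v0:v1,u0:u1]>t
    k,l,s,ce=cv2.connectedComponentsWithStats(m); i=1+s[1:,4].argmax(); return l==i
m=blob(c,g,212,172,252,228,60); v,u=np.nonzero(m)
W=np.array([onz(c,a,b,.02)[:2] for a,b in zip(u,v)]).astype(np.float32)
print('flask rect',cv2.minAreaRect(W)); mu=W.mean(0); w,V=np.linalg.eigh(np.cov((W-mu).T)); print(mu,np.degrees(np.arctan2(V[1,1],V[0,1])))
print('flask z',np.median(P[m][:,2]))
m=blob(c,g,285,90,360,165,90)
sel=m&(abs(P[...,2]-.088)<.006); W=P[sel][:,:2].astype(np.float32)
print('reader top',cv2.minAreaRect(W),P[sel][:,2].mean(), cv2.boxPoints(cv2.minAreaRect(W)))
c=C['scene'];P=pts(c);b=P[145:240,310:390].reshape(-1,3)
W=b[(abs(b[:,2]-.088)<.004)][:,:2].astype(np.float32); print('scene top',cv2.minAreaRect(W),cv2.boxPoints(cv2.minAreaRect(W)))
W=b[(b[:,2]>.01)&(b[:,2]<.08)]; print(len(W))
a=cv2.resize(C['scene']['color'][150:300,190:390,::-1],None,fx=4,fy=4,interpolation=cv2.INTER_CUBIC);cv2.imwrite('pics/crop.png',a)
E
```

```text
scene orange [154.7 181.2] 45 [0.3639 0.1152 0.018 ]
scene orange [228.6 213.5] 99 [ 0.4146 -0.1346  0.018 ]
scene orange [321.8 293.1] 161 [ 0.3816 -0.4403  0.018 ]
top orange [164.9 155.3] 342 [0.5677 0.0523 0.018 ]
top orange [235.5 216.4] 26 [ 0.4102 -0.1269  0.018 ]
top orange [359.2 227.4] 35 [ 0.3803 -0.4357  0.018 ]
top orange [139.  237.2] 37 [0.3603 0.1129 0.018 ]
flask rect ((0.4541447162628174, -0.12118019163608551), (0.10191274434328079, 0.048887867480516434), 12.076223373413086)
[ 0.45899647 -0.12014151] -168.29139364879862
flask z 0.024745448472474063
reader top ((0.6254081130027771, -0.34832778573036194), (0.10391061753034592, 0.10115189850330353), 70.745361328125) 0.08830201909897009 [[ 0.5605281  -0.38069856]
 [ 0.6560218  -0.4140551 ]
 [ 0.6902881  -0.315957  ]
 [ 0.59479445 -0.28260046]]
scene top ((0.6448241472244263, -0.2898854613304138), (0.2327546775341034, 0.10187169909477234), 71.54957580566406) [[ 0.559675   -0.38416037]
 [ 0.6563102  -0.41640112]
 [ 0.7299733  -0.19561055]
 [ 0.6333381  -0.1633698 ]]
1294
```

View pics/crop.png

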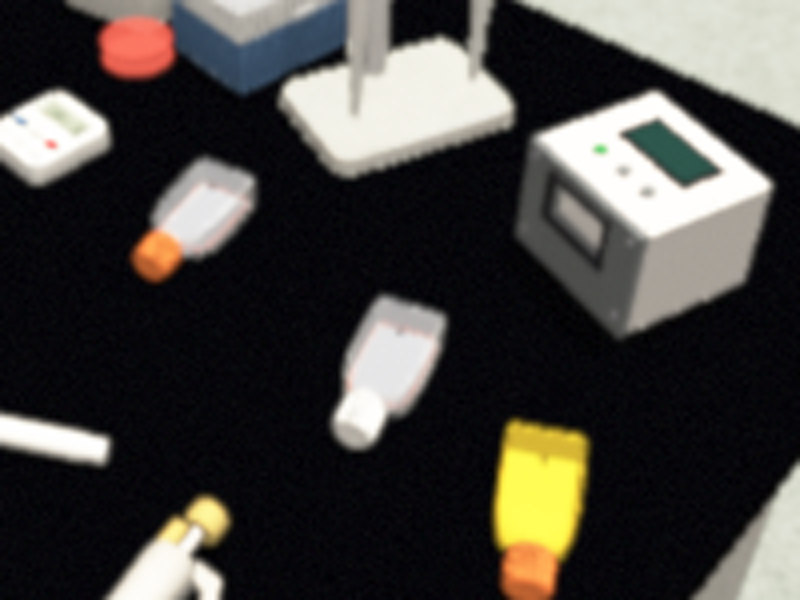

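The crop shows the clear flask with its orange cap at crop (157,255), i.e. scene (229,214), so the choice is confirmed. The reader's window faces the robot at crop (577,222).

Emit:
drive_tool(moves=[{"delta_pos": [38, 34, 0]}, {"delta_pos": [38, 34, 0]}, {"delta_pos": [38, 34, 0]}, {"delta_pos": [38, 34, 0]}, {"delta_pos": [38, 34, 0]}, {"delta_pos": [38, 34, 0]}, {"delta_pos": [38, 34, 0]}, {"delta_pos": [38, 34, 0]}, {"delta_pos": [19, 51, 0]}, {"delta_pos": [19, 51, 0]}, {"delta_pos": [19, 51, 0]}, {"delta_pos": [19, 51, 0]}])

```text
invalid input
```

Emit:
drive_tool(moves=[{"delta_pos": [19, 51, 0]}, {"delta_pos": [19, 51, 0]}, {"turn": -0.16}, {"turn": -0.16}, {"turn": -0.16}, {"turn": -0.16}, {}])

```text
invalid input
```

```bash
python3 - <<'E'
from h import *
c=cap('wrist','w1.png');print(c['f'],c['cx'],c['cy'],c['E'].round(3))
np.savez('w1.npz',**{k:c[k] for k in['color','range_z','f','cx','cy','E']})
s=monitor.sense();print(s['time_s'],s['tcp_pos'],s['ee_rot'].__repr__())
E
```

```text
266.04082630719245 254.3768965926692 192.97569393801547 [[-0.411 -0.88  -0.24   0.321]
 [-0.912  0.397  0.106  0.541]
 [ 0.002  0.262 -0.965  0.383]
 [ 0.     0.     0.     1.   ]]
0.15 [0.25626295 0.56955539 0.22173329] array([[ 9.11892960e-01, -4.10427717e-01, -5.63909969e-04],
       [-4.10428087e-01, -9.11891658e-01, -1.54580919e-03],
       [ 1.20218142e-04,  1.64105701e-03, -9.99998646e-01]])
```

View pics/w1.png

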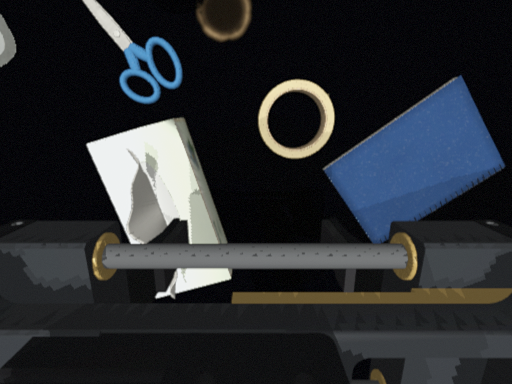

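The arm hasn't moved: the rows probably need all three keys. The wrist picture shows the tissue box, tape ring and notebook under the start pose, with the fingers around row 240.

Emit:
drive_tool(moves=[{"delta_pos": [38, 34, 0], "turn": 0, "claw": 1}, {"delta_pos": [38, 34, 0], "turn": 0, "claw": 1}, {"delta_pos": [38, 34, 0], "turn": 0, "claw": 1}, {"delta_pos": [38, 34, 0], "turn": 0, "claw": 1}, {"delta_pos": [38, 34, 0], "turn": 0, "claw": 1}, {"delta_pos": [38, 34, 0], "turn": 0, "claw": 1}, {"delta_pos": [38, 34, 0], "turn": 0, "claw": 1}, {"delta_pos": [38, 34, 0], "turn": 0, "claw": 1}, {"delta_pos": [19, 51, 0], "turn": 0, "claw": 1}, {"delta_pos": [19, 51, 0], "turn": 0, "claw": 1}, {"delta_pos": [19, 51, 0], "turn": 0, "claw": 1}, {"delta_pos": [19, 51, 0], "turn": 0, "claw": 1}])

```text
time_s: 1.65
tcp_pos: [0.4071, -0.0217, 0.2226]
ee_rot: [[0.912, -0.41, 0.0], [-0.41, -0.912, 0.0], [0.0, -0.0, -1.0]]
wrist_force: [0.1, 0.0, 0.2]
gripper_width: 1.0
gripper_force: 0.0
```

Emit:
drive_tool(moves=[{"delta_pos": [19, 51, 0], "turn": 0, "claw": 1}, {"delta_pos": [19, 51, 0], "turn": 0, "claw": 1}, {"delta_pos": [0, 0, 0], "turn": -0.16, "claw": 1}, {"delta_pos": [0, 0, 0], "turn": -0.16, "claw": 1}, {"delta_pos": [0, 0, 0], "turn": -0.16, "claw": 1}, {"delta_pos": [0, 0, 0], "turn": -0.16, "claw": 1}, {"delta_pos": [0, 0, 0], "turn": 0, "claw": 1}])

```text
time_s: 2.52
tcp_pos: [0.4002, -0.1287, 0.2224]
ee_rot: [[0.977, 0.213, -0.0], [0.213, -0.977, 0.0], [-0.0, -0.0, -1.0]]
wrist_force: [-0.2, -1.2, 0.4]
gripper_width: 1.001
gripper_force: 0.0
```

```bash
python3 - <<'E'
from h import *
c=cap('wrist','w2.png');print(c['E'].round(3))
np.savez('w2.npz',**{k:c[k] for k in['color','range_z','f','cx','cy','E']})
s=monitor.sense();print(s['time_s'],s['tcp_pos'],s['ee_rot'].__repr__())
E
```

```text
[[ 0.213 -0.943 -0.257  0.47 ]
 [-0.977 -0.206 -0.055 -0.113]
 [-0.001  0.263 -0.965  0.384]
 [ 0.     0.     0.     1.   ]]
2.575 [ 0.40028537 -0.12865015  0.22244797] array([[ 9.77108275e-01,  2.12742472e-01, -2.45653850e-04],
       [ 2.12742494e-01, -9.77108299e-01,  6.46856164e-05],
       [-2.26269038e-04, -1.15465864e-04, -9.99999968e-01]])
```

View pics/w2.png

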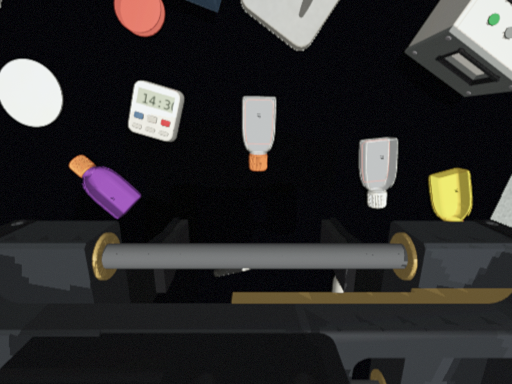

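The flask stands upright in the picture at (258,133), cap at (258,161), base edge at (260,97); the reader with its window is at the top right (468,65).

```bash
cat > fl.py <<'E'
from h import *
def flask(c,u0,v0,u1,v1,R,tcp):
    hsv=cv2.cvtColor(c['color'],cv2.COLOR_RGB2HSV)
    o=((hsv[...,0]>3)&(hsv[...,0]<17)&(hsv[...,1]>140)&(hsv[...,2]>70)); b=c['color'].max(-1)>60
    box=np.zeros(o.shape,bool);box[v0:v1,u0:u1]=1; o&=box; b&=box
    rows=[]
    for v in range(v0,v1):
        u=np.nonzero(b[v])[0]
        if len(u)>8: 
            L,Rr=onz(c,u[0]-.5,v,.013),onz(c,u[-1]+.5,v,.013)
            rows.append([v,*((L+Rr)/2)[:2],np.linalg.norm(L-Rr),o[v].sum()])
    rows=np.array(rows); mid=rows[2:-2,1:3]; mu=mid.mean(0)
    vx,vy,x0,y0=cv2.fitLine(mid.astype(np.float32),cv2.DIST_HUBER,0,.001,.001).ravel()
    if vx<0: vx,vy=-vx,-vy
    yaw=np.degrees(np.arctan2(vy,vx))
    v,u=np.nonzero(o); cc=onz(c,(u.min()+u.max())/2,(v.min()+v.max())/2,.02)
    near=onz(c,u.mean(),v.max()+.5,.006); far=onz(c,u.mean(),v.min()-.5,.0255)
    print('yaw',yaw,'cap mid',cc,'near',near,'far',far,'len',np.linalg.norm((far-near)[:2]),'width med/max',np.median(rows[:,3]),rows[:,3].max())
    top=onz(c,(u0+u1)/2,rows[0,0],.026); print('base edge top',top)
    print('axis pt',x0,y0)
    cap=(near+far)/2; d=np.array([vx,vy]); n=np.array([x0,y0]); capc=n+d*((cap[:2]-n)@d)
    e=np.append(capc-tcp[:2],0); print('cap',capc,'tool dx,dy mm',1000*(R.T@e)[:2])
E
python3 - <<'E'
from fl import *
c=dict(np.load('w2.npz')); s=monitor.sense()
flask(c,235,85,285,180,np.array(s['ee_rot']),s['tcp_pos'])
P=pts(c); print(P[150:172,250:266,2].max(),P[100:140,250:266,2].mean())
E
```

```text
yaw 11.511047 cap mid [ 0.41662183 -0.12946267  0.02      ] near [ 0.40183406 -0.1328344   0.006     ] far [ 0.4292586  -0.12650437  0.0255    ] len 0.02814560197995764 width med/max 0.04484246309706044 0.0467380469591583
base edge top [ 0.50078446 -0.11328316  0.026     ]
axis pt 0.45887116 -0.12077245
cap [ 0.41553192 -0.12959862] tool dx,dy mm [14.69575162  4.17034657]
0.38385275596309754 0.026093803230819047
```

Emit:
drive_tool(moves=[{"delta_pos": [15.5, 4.2, 0], "turn": 0.013, "claw": 1}, {"delta_pos": [0, 0, 40], "turn": 0, "claw": 1}, {"delta_pos": [0, 0, 40], "turn": 0, "claw": 1}, {"delta_pos": [0, 0, 40], "turn": 0, "claw": 1}, {"delta_pos": [0, 0, 30], "turn": 0, "claw": 1}, {"delta_pos": [0, 0, 0], "turn": 0, "claw": 1}])

```text
time_s: 3.32
tcp_pos: [0.4157, -0.1295, 0.0707]
ee_rot: [[0.979, 0.202, -0.005], [0.202, -0.979, -0.0], [-0.005, -0.001, -1.0]]
wrist_force: [-0.9, 0.2, -0.1]
gripper_width: 1.002
gripper_force: 0.0
```

```bash
python3 - <<'E'
from h import *
c=cap('wrist','w3.png')
np.savez('w3.npz',**{k:c[k] for k in['color','range_z','f','cx','cy','E']})
E
```

```text
(no output)
```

View pics/w3.png

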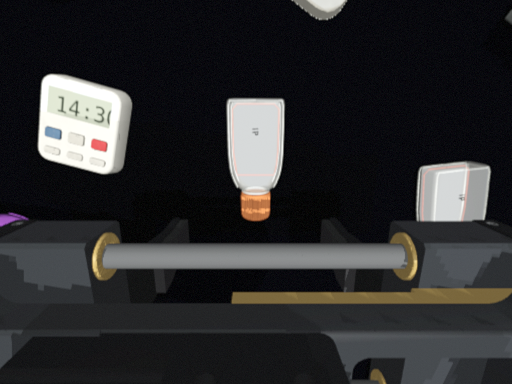

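The flask is centred between the fingers: cap at (256,205), base edge at row 98.

```bash
python3 - <<'E'
from fl import *
c=dict(np.load('w3.npz')); s=monitor.sense(); print(s['tcp_pos'],s['time_s'])
flask(c,215,85,300,224,np.array(s['ee_rot']),s['tcp_pos'])
E
```

```text
[ 0.41707985 -0.12952759  0.07214008] 3.375
yaw 11.66734 cap mid [ 0.41783767 -0.12903799  0.02      ] near [ 0.39978812 -0.13294759  0.006     ] far [ 0.43165333 -0.12634051  0.0255    ] len 0.0325429809134694 width med/max 0.04515373876580369 0.04668837410064091
base edge top [ 0.50140824 -0.11365752  0.026     ]
axis pt 0.4528474 -0.12190214
cap [ 0.41570579 -0.12957172] tool dx,dy mm [-1.35457364 -0.23472848]
```

Emit:
drive_tool(moves=[{"delta_pos": [0, 0, 25], "turn": 0, "claw": 1}, {"delta_pos": [0, 0, 25], "turn": 0, "claw": 1}, {"delta_pos": [0, 0, 13], "turn": 0, "claw": 1}, {"delta_pos": [0, 0, 5], "turn": 0, "claw": 1}, {"delta_pos": [0, 0, 0], "turn": 0, "claw": 1}, {"delta_pos": [0, 0, 0], "turn": 0, "claw": 0.5}, {"delta_pos": [0, 0, 0], "turn": 0, "claw": 0.38}, {"delta_pos": [0, 0, 0], "turn": 0, "claw": 0.33}, {"delta_pos": [0, 0, 0], "turn": 0, "claw": 0.2}, {"delta_pos": [0, 0, 0], "turn": 0, "claw": 0}, {"delta_pos": [0, 0, 0], "turn": 0, "claw": 0}, {"delta_pos": [0, 0, 0], "turn": 0, "claw": 0}])

```text
time_s: 4.88
tcp_pos: [0.4164, -0.1295, 0.0045]
ee_rot: [[0.979, 0.203, -0.0], [0.203, -0.979, -0.0], [-0.0, -0.0, -1.0]]
wrist_force: [0.2, -1.0, -0.6]
gripper_width: 0.286
gripper_force: 3.2
```

Emit:
drive_tool(moves=[{"delta_pos": [0, 0, 0], "turn": 0, "claw": 0}, {"delta_pos": [0, 0, 0], "turn": 0, "claw": 0}, {"delta_pos": [0, 0, -5], "turn": 0, "claw": 0}, {"delta_pos": [0, 0, -15], "turn": 0, "claw": 0}, {"delta_pos": [0, 0, -20], "turn": 0, "claw": 0}, {"delta_pos": [0, 0, -20], "turn": 0, "claw": 0}, {"delta_pos": [0, 0, -15], "turn": 0, "claw": 0}, {"delta_pos": [0, 0, -10], "turn": 0, "claw": 0}, {"delta_pos": [0, 0, -4], "turn": 0, "claw": 0}, {"delta_pos": [0, 0, 0], "turn": 0, "claw": 0}, {"delta_pos": [0, 0, 0], "turn": 0, "claw": 0}])

```text
time_s: 6.25
tcp_pos: [0.416, -0.1294, 0.093]
ee_rot: [[0.979, 0.203, -0.001], [0.203, -0.979, 0.0], [-0.001, -0.0, -1.0]]
wrist_force: [0.8, -0.3, -0.1]
gripper_width: 0.28
gripper_force: 29.3
```

```bash
python3 - <<'E'
from h import *
for n in['wrist','scene']:
    c=cap(n); np.savez(n+'4.npz',**{k:c[k] for k in['color','range_z','f','cx','cy','E']})
    if n=='wrist': W=c['color'][60:260,130:390]
    else: S=c['color'][130:280,170:390]
cv2.imwrite('pics/p4.png',np.vstack([cv2.resize(W,(560,300)),cv2.resize(S,(560,300))])[:,:,::-1])
s=monitor.sense(); print(s['time_s'],s['tcp_pos'],s['gripper_width'],s['gripper_force'],s['wrist_force'],s['moment'])
c=dict(np.load('wrist4.npz'));P=pts(c); R=np.array(s['ee_rot'])
q=(P.reshape(-1,3)-s['tcp_pos'])@R
m=(abs(q[:,1])<.015)&(q[:,0]>.03)&(q[:,0]<.1)&(abs(q[:,2])<.06)
q=q[m]; 
for a in np.arange(.03,.1,.008):
    k=(q[:,0]>=a)&(q[:,0]<a+.008)
    if k.sum(): print(round(a,3),k.sum(),np.median(q[k,2]))
# roll: slope over y
k=(q[:,0]>.03)&(q[:,0]<.08); print('roll fit',np.polyfit(q[k,1],q[k,2],1))
E
```

```text
6.35 [ 0.4161622  -0.12941796  0.0930514 ] 0.2824947007780074 29.273465138976462 [-0.41737202  0.53741528  0.23928488] [-0.05123181  0.00548482  0.00780158]
0.03 758 -0.02031612834932609
0.038 801 -0.020444739574283655
0.046 841 -0.020381849467811776
0.054 854 -0.020313266454349575
0.062 923 -0.02041697452633046
0.07 990 -0.020355833413111347
0.078 961 -0.020190101873052937
0.086 56 -0.018134224541561626
roll fit [ 7.84251100e-05 -2.03729742e-02]
```

View pics/p4.png

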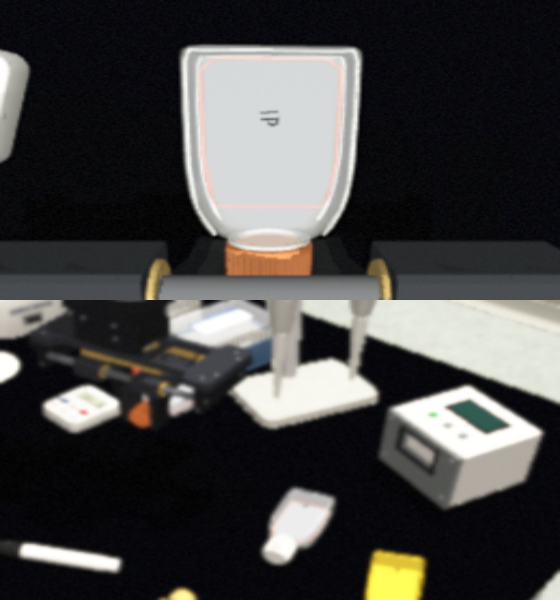

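The flask hangs level: its top is constant to 0.2 mm along its length and the roll is about 0. The scene part shows it clear of the worktop and the window visible at (417,452).

Emit:
drive_tool(moves=[{"delta_pos": [-4.8, 29, 0], "turn": 0, "claw": 0}, {"delta_pos": [-4.8, 29, 0], "turn": 0, "claw": 0}, {"delta_pos": [-4.8, 29, 0], "turn": 0, "claw": 0}, {"delta_pos": [-4.8, 29, 0], "turn": 0, "claw": 0}, {"delta_pos": [-4.8, 29, 0], "turn": 0, "claw": 0}, {"delta_pos": [0, 0, 0], "turn": 0.135, "claw": 0}, {"delta_pos": [0, 0, 0], "turn": 0.135, "claw": 0}, {"delta_pos": [0, 0, 0], "turn": 0.135, "claw": 0}, {"delta_pos": [0, 0, 0], "turn": 0.135, "claw": 0}, {"delta_pos": [0, 0, 0], "turn": 0, "claw": 0}, {"delta_pos": [0, 0, 0], "turn": 0, "claw": 0}])

```text
time_s: 7.72
tcp_pos: [0.4223, -0.2762, 0.0933]
ee_rot: [[0.945, -0.328, -0.001], [-0.328, -0.945, 0.0], [-0.001, 0.0, -1.0]]
wrist_force: [0.6, 0.0, -0.3]
gripper_width: 0.278
gripper_force: 29.3
```

```bash
python3 - <<'E'
from h import *
c=cap('wrist','w5.png'); np.savez('w5.npz',**{k:c[k] for k in['color','range_z','f','cx','cy','E']})
s=monitor.sense(); np.savez('s5.npz',p=s['tcp_pos'],R=s['ee_rot'])
R=np.array(s['ee_rot']);q=(pts(c)-s['tcp_pos'])@R
z=s['tcp_pos'][2]-q[...,2]; far=(q[...,0]>.1)&(abs(q[...,1])<.12)
m=far&(abs(z-.088)<.005); print('top z',np.median(z[m]),m.sum()); r=cv2.minAreaRect(q[m][:,:2].astype(np.float32)*1000); print(r,cv2.boxPoints(r))
m=far&(z>.012)&(z<.08); f=q[m]; print(len(f)); 
for _ in range(4):
    A=np.polyfit(f[:,1],f[:,0],1); e=f[:,0]-np.polyval(A,f[:,1]); f=f[abs(e)<max(.0015,np.median(abs(e))*2)]
print('front x=a*y+b',A,len(f),np.degrees(np.arctan(A[0])))
fl=(q[...,0]>.03)&(q[...,0]<.095)&(abs(q[...,1])<.03)&(abs(q[...,2])<.04); print('flask top',np.median(q[fl][:,2]),'y',np.percentile(q[fl][:,1],[.5,99.5]),'x',q[fl][:,0].max(),s['tcp_pos'],s['time_s'])
E
```

```text
top z nan 0
((0.0, 0.0), (0.0, 0.0), 0.0) [[0. 0.]
 [0. 0.]
 [0. 0.]
 [0. 0.]]
0
  return _methods._mean(a, axis=axis, dtype=dtype,
  ret = ret.dtype.type(ret / rcount)
Traceback (most recent call last):
TypeError: expected non-empty vector for x
```

View pics/w5.png

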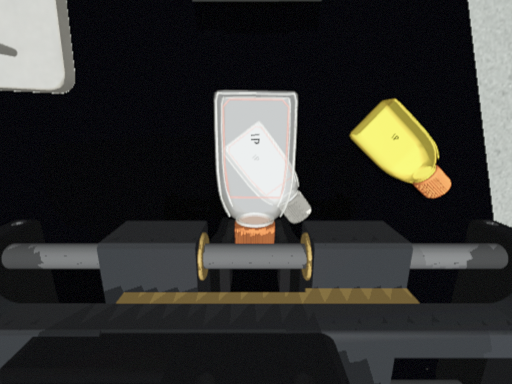

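The flask fills the middle (215–298, rows 91–230); only the foot of the reader's front shows at the top edge (193–321, row ~10). I'll rise so the window comes into view.

Emit:
drive_tool(moves=[{"delta_pos": [0, 0, -30], "turn": 0, "claw": 0}, {"delta_pos": [0, 0, -40], "turn": 0, "claw": 0}, {"delta_pos": [0, 0, -40], "turn": 0, "claw": 0}, {"delta_pos": [0, 0, -40], "turn": 0, "claw": 0}, {"delta_pos": [0, 0, -30], "turn": 0, "claw": 0}, {"delta_pos": [0, 0, -20], "turn": 0, "claw": 0}, {"delta_pos": [0, 0, 0], "turn": 0, "claw": 0}, {"delta_pos": [0, 0, 0], "turn": 0, "claw": 0}])

```text
time_s: 8.78
tcp_pos: [0.4218, -0.2759, 0.2923]
ee_rot: [[0.944, -0.329, -0.002], [-0.329, -0.944, 0.001], [-0.002, -0.001, -1.0]]
wrist_force: [0.1, -0.3, -0.9]
gripper_width: 0.276
gripper_force: 29.3
```

```bash
python3 - <<'E'
from h import *
c=cap('wrist'); np.savez('w6.npz',**{k:c[k] for k in['color','range_z','f','cx','cy','E']})
s=monitor.sense(); np.savez('s6.npz',p=s['tcp_pos'],R=s['ee_rot'])
cv2.imwrite('pics/w6.png',cv2.resize(c['color'][0:110,150:370,::-1],None,fx=3.6,fy=3.6,interpolation=cv2.INTER_CUBIC))
R=np.array(s['ee_rot']);p=np.array(s['tcp_pos']);q=(pts(c)-p)@R
z=p[2]-q[...,2]; far=(q[...,0]>.1)&(abs(q[...,1])<.12)
print(p,s['time_s'],z[5:60:6,256].round(4),q[5:60:6,256,0].round(4))
m=far&(abs(z-.088)<.005); print('top z',np.median(z[m]),m.sum()); r=cv2.minAreaRect(q[m][:,:2].astype(np.float32)*1000); print(cv2.boxPoints(r))
m=far&(z>.012)&(z<.08); f=q[m]; print(len(f)); 
for _ in range(4):
    A=np.polyfit(f[:,1],f[:,0],1); e=f[:,0]-np.polyval(A,f[:,1]); f=f[abs(e)<max(.0015,np.median(abs(e))*2)]
print('front x=a*y+b',A,len(f),np.degrees(np.arctan(A[0])))
fl=(q[...,0]>.03)&(q[...,0]<.095)&(abs(q[...,1])<.03)&(abs(q[...,2])<.04); print('flask top',np.median(q[fl][:,2]),'y',np.percentile(q[fl][:,1],[.5,99.5]),'x',q[fl][:,0].max())
E
```

```text
[ 0.42172374 -0.27591819  0.29207052] 8.825 [0.0859 0.0899 0.0919 0.087  0.0869 0.0865 0.0845 0.0483 0.0426 0.0013] [0.2055 0.1978 0.1909 0.1861 0.1796 0.1732 0.1671 0.169  0.1628 0.1636]
top z 0.08719038412924823 3577
[[162.3803   -50.47507 ]
 [210.44865  -51.195744]
 [212.01274   53.128284]
 [163.94438   53.848957]]
828
front x=a*y+b [0.00289159 0.16680472] 575 0.16567550864029723
flask top -0.020512056683067624 y [-0.02103637  0.02125802] x 0.08634990226113011
```

View pics/w6.png

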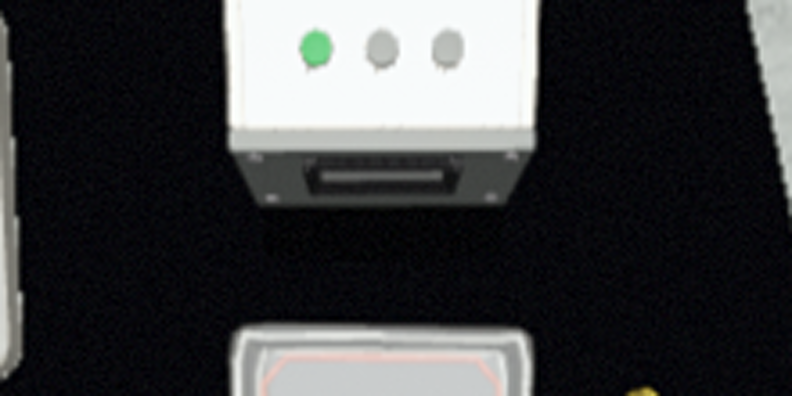

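The reader's front and window (crop 305–460, row ~177) line up closely with the flask (crop 233–532). Now for subpixel edges, giving yaw and lateral offset.

```bash
python3 - <<'E'
from h import *
c=dict(np.load('w6.npz'));s=np.load('s6.npz');p,R=s['p'],s['R']
g=cv2.GaussianBlur(cv2.cvtColor(c['color'],cv2.COLOR_RGB2GRAY).astype(np.float32),(0,0),.7)
def sub(a,i0,i1,sgn):
    d=sgn*np.gradient(a)[i0:i1]; k=int(d.argmax()); k=min(max(k,1),len(d)-2)
    y0,y1,y2=d[k-1:k+2]; return i0+k+.5*(y0-y2)/(y0-2*y1+y2)
T=lambda u,v,z:(R.T@(onz(c,u,v,z)-p))*1000
L=np.array([T(sub(g[v],200,225,1),v,.088) for v in range(3,34)]);Rr=np.array([T(sub(g[v],285,312,-1),v,.088) for v in range(3,34)])
for n,e in(('L',L),('R',Rr)):
    a=np.polyfit(e[:,0],e[:,1],1); print(n,'yaw deg',np.degrees(np.arctan(a[0])),'y at x=165',np.polyval(a,165), 'res',np.std(e[:,1]-np.polyval(a,e[:,0])))
F=np.array([T(u,sub(g[:,u],37,47,-1),.088) for u in range(218,296)]); a=np.polyfit(F[:,1],F[:,0],1);r=F[:,0]-np.polyval(a,F[:,1]);a=np.polyfit(F[abs(r)<.6,1],F[abs(r)<.6,0],1)
print('front edge',a,np.degrees(np.arctan(a[0])),r.std())
# foot of the front
G=np.array([T(u,sub(g[:,u],52,62,-1),0.0) for u in range(228,285)]); print('foot',np.polyfit(G[:,1],G[:,0],1))
for v in range(47,53):
    l,rr=sub(g[v],228,243,-1),sub(g[v],270,285,1); print(v,l,rr,(T(l,v,.062)+T(rr,v,.062))[1]/2,(T(rr,v,.062)-T(l,v,.062))[1])
# flask: edges at its mid height (13mm below top): widest silhouettes
zf=p[2]+.0085
E=[]
for v in range(97,130,3):
    l,rr=sub(g[v],195,235,1),sub(g[v],280,315,-1); a,b=T(l,v,zf),T(rr,v,zf); E.append([a[0],(a+b)[1]/2,(b-a)[1]])
E=np.array(E);print(E.round(2)); k=np.polyfit(E[:,0],E[:,1],1); print('flask mid yaw',np.degrees(np.arctan(k[0])),np.polyval(k,85),np.polyval(k,0))
print('base x (top edge)',T(256,sub(g[:,256],85,97,1),p[2]+.0205))
E
```

```text
L yaw deg -0.19462155939730352 y at x=165 -50.96973302007968 res 0.17006200659709028
R yaw deg -0.34749855921848 y at x=165 53.10612900160552 res 0.15587643960627076
front edge [1.64067975e-03 1.65590507e+02] 0.0940039410292494 0.14460769882460864
foot [6.69319000e-03 1.66984189e+02]
47 233.9562 277.7552 1.425874017607926 58.107599137876434
48 233.94954 277.2878 1.1129038111075715 57.54805697983931
49 234.12108 277.09555 1.1006124104490347 57.11622785468509
50 234.4235 276.81085 1.1138836762325575 56.38655033743213
51 234.75105 276.36697 1.0379635987036586 55.410158787509474
52 234.96376 276.17874 1.055689464193403 54.92573487777325
[[83.63  0.25 45.01]
 [82.09  0.23 45.55]
 [80.54  0.27 45.65]
 [78.98  0.25 45.67]
 [77.42  0.22 45.69]
 [75.84  0.18 45.7 ]
 [74.25  0.2  45.83]
 [72.66  0.18 45.9 ]
 [71.06  0.18 45.99]
 [69.44  0.17 46.11]
 [67.82  0.18 46.16]]
flask mid yaw 0.3375367716953912 0.2651034600206249 -0.23564821399417804
base x (top edge) [ 85.66489475   0.41768238 -20.73773803]
```

Emit:
drive_tool(moves=[{"delta_pos": [0, 1.8, 20], "turn": 0, "claw": 0}, {"delta_pos": [0, 0, 40], "turn": -0.008, "claw": 0}, {"delta_pos": [0, 0, 50], "turn": 0, "claw": 0}, {"delta_pos": [0, 0, 50], "turn": 0, "claw": 0}, {"delta_pos": [0, 0, 40], "turn": 0, "claw": 0}, {"delta_pos": [0, 0, 25], "turn": 0, "claw": 0}, {"delta_pos": [0, 0, 10], "turn": 0, "claw": 0}, {"delta_pos": [0, 0, 3.5], "turn": 0, "claw": 0}, {"delta_pos": [0, 0, 0], "turn": 0, "claw": 0}, {"delta_pos": [0, 0, 0], "turn": 0, "claw": 0}, {"delta_pos": [0, 0, 0], "turn": 0, "claw": 0}])

```text
time_s: 10.2
tcp_pos: [0.4222, -0.2781, 0.0558]
ee_rot: [[0.947, -0.322, 0.002], [-0.322, -0.947, -0.0], [0.002, -0.0, -1.0]]
wrist_force: [-0.3, 0.2, -0.0]
gripper_width: 0.281
gripper_force: 29.3
```

```bash
python3 - <<'E'
from h import *
s=monitor.sense();p,R=np.array(s['tcp_pos']),np.array(s['ee_rot']);print(s['time_s'],p,np.degrees(np.arctan2(R[1,0],R[0,0])))
o=np.load('s6.npz'); W=o['p']+o['R']@np.array([.1656,.0011,0]); d=o['R']@np.array([1,-.0035,0]); 
print('window',W,'yaw',np.degrees(np.arctan2(d[1],d[0])),'window in tool now mm',1000*(R.T@(W-p)),'dir',R.T@d, o['R'][:,2])
E
```

```text
10.2 [ 0.42223263 -0.27808536  0.05578981] -18.775547394029164
window [ 0.57772371 -0.33149127  0.29161101] yaw -19.026700845991513 window in tool now mm [ 164.79097822    0.50136029 -235.55251401] dir [0.99998682 0.00438375 0.0044039 ] [-0.00251452  0.00121001 -0.99999611]
```

Emit:
drive_tool(moves=[{"delta_pos": [0, 0, 0], "turn": 0, "claw": 0}, {"delta_pos": [0, 0, 0], "turn": 0, "claw": 0}])

```text
time_s: 10.45
tcp_pos: [0.4219, -0.278, 0.0552]
ee_rot: [[0.947, -0.322, 0.0], [-0.322, -0.947, -0.0], [0.0, -0.0, -1.0]]
wrist_force: [-0.4, 0.3, -0.5]
gripper_width: 0.28
gripper_force: 29.3
```

```bash
python3 - <<'E'
from h import *
for i in range(3):
    c=cap('wrist');s=monitor.sense();p,R=np.array(s['tcp_pos']),np.array(s['ee_rot']);q=(pts(c)-p)@R
    fl=(q[...,0]>.03)&(q[...,0]<.095)&(abs(q[...,1])<.015)&(abs(q[...,2])<.04); print(s['time_s'],p.round(5),R[2].round(4),np.degrees(np.arctan2(R[1,0],R[0,0])).round(3),np.median(q[fl][:,2]))
c=cap('scene');np.savez('scene7.npz',**{k:c[k] for k in['color','range_z','f','cx','cy','E']})
cv2.imwrite('pics/s7.png',cv2.resize(c['color'][160:260,230:390,::-1],None,fx=5,fy=5,interpolation=cv2.INTER_CUBIC))
E
```

```text
10.5 [ 0.42183 -0.27799  0.05515] [ 2.e-04  0.e+00 -1.e+00] -18.781 -0.020441305239006516
10.55 [ 0.4218  -0.27798  0.05508] [ 1.e-04  0.e+00 -1.e+00] -18.781 -0.020458882819645495
10.6 [ 0.42181 -0.278    0.05509] [ 1.e-04  0.e+00 -1.e+00] -18.782 -0.020407924528789763
```

View pics/s7.png

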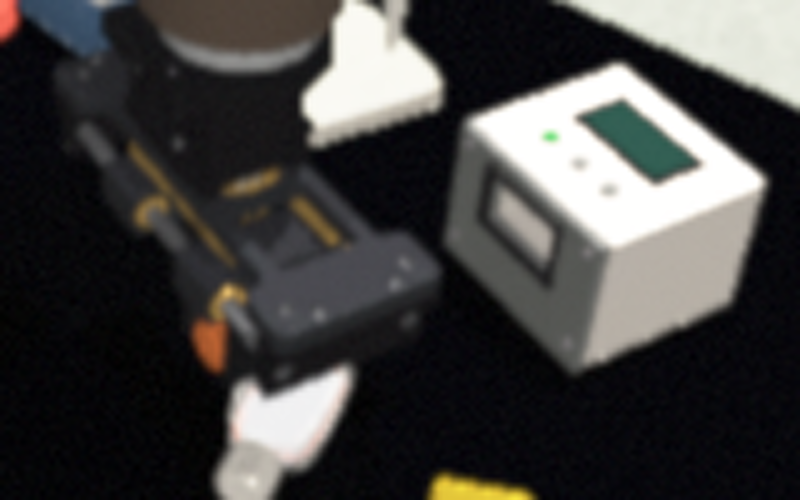

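The scene crop shows the flask, held under the gripper, in front of the reader and clear of it; the window is at crop (522,228). I'll check the flask height bias using the frames where it lay on the table.

```bash
python3 - <<'E'
from h import *
def med(n,m): 
    c=dict(np.load(n+'.npz')); P=pts(c); return P,c
P,c=med('w2',0); print('w2 flask top',np.median(P[102:145,250:267,2]), 'white',np.median(P[150:180,372:386,2]),'table',np.median(P[180:215,250:300,2]),'reader top',np.median(P[15:40,495:512,2]))
P,c=med('w3',0); print('w3 flask top',np.median(P[110:180,240:272,2]),'table',np.median(P[20:80,150:300,2]),'range',np.median(c['range_z'][110:180,240:272]))
P,c=med('w5',0); print('w5 table',np.median(P[40:80,230:300,2]),'flask',np.median(P[110:190,235:280,2]))
P,c=med('w6',0); print('w6 table',np.median(P[65:85,230:290,2]),'rtop',np.median(P[5:35,220:290,2]),np.median(P[20:33,220:290,2]),'flask',np.median(P[105:180,235:270,2]))
P,c=med('wrist4',0); print('w4 table',np.median(P[65:75,130:390,2]))
E
```

```text
w2 flask top 0.024943763523928963 white 0.024824048396209608 table -0.0008090164372299424 reader top 0.08679490166777942
w3 flask top 0.0249517518766338 table -0.0007763955428808644 range 0.20412067
w5 table -0.0008101121373844111 flask 0.11367038124296634
w6 table -0.0009675315627810932 rtop 0.08666637439395564 0.08655580683857536 flask 0.3125419962493571
w4 table -0.0008282092402415453
```

Emit:
drive_tool(moves=[{"delta_pos": [10, 0, 1.6], "turn": 0, "claw": 0}, {"delta_pos": [15, 0.1, 0], "turn": 0, "claw": 0}, {"delta_pos": [15, 0.1, 0], "turn": 0, "claw": 0}, {"delta_pos": [12, 0, 0], "turn": 0, "claw": 0}, {"delta_pos": [8, 0, 0], "turn": 0, "claw": 0}, {"delta_pos": [0, 0, 0], "turn": 0, "claw": 0}, {"delta_pos": [0, 0, 0], "turn": 0, "claw": 0}, {"delta_pos": [0, 0, 0], "turn": 0, "claw": 0}, {"delta_pos": [0, 0, 0], "turn": 0, "claw": 0}])

```text
time_s: 11.78
tcp_pos: [0.4783, -0.2974, 0.0536]
ee_rot: [[0.947, -0.322, -0.0], [-0.322, -0.947, 0.0], [-0.0, -0.0, -1.0]]
wrist_force: [-0.7, -0.1, -0.3]
gripper_width: 0.281
gripper_force: 29.3
```

```bash
cat > chk.py <<'E'
from h import *
s=monitor.sense();p,R=np.array(s['tcp_pos']),np.array(s['ee_rot'])
W=np.array([.57772,-.33149,.062]);a=np.radians(-19.03);M=np.array([[np.cos(a),-np.sin(a),0],[np.sin(a),np.cos(a),0],[0,0,1]])
T=lambda q:1000*(M.T@(p+R@(np.array(q)/1000)-W))
print(s['time_s'],p.round(5),R[2].round(4),'wf',np.round(s['wrist_force'],2),'mom',np.round(s['moment'],3))
print('base in reader frame',T([85.5,.27,-8.5]).round(2),'shoulder',T([45,.03,-8.5]).round(2))
E
python3 chk.py
```

```text
11.775 [ 0.47832 -0.29738  0.05358] [-0. -0. -1.] wf [-0.68 -0.1  -0.26] mom [-0.024  0.02  -0.015]
base in reader frame [-19.59  -0.06   0.07] shoulder [-60.09   0.     0.07]
```

Emit:
drive_tool(moves=[{"delta_pos": [5, 0, 0], "turn": 0, "claw": 0}, {"delta_pos": [5, 0.1, 0], "turn": 0, "claw": 0}, {"delta_pos": [4, 0, 0], "turn": 0, "claw": 0}, {"delta_pos": [3, 0, 0], "turn": 0, "claw": 0}, {"delta_pos": [3, 0, 0], "turn": 0, "claw": 0}, {"delta_pos": [0, 0, 0], "turn": 0, "claw": 0}, {"delta_pos": [0, 0, 0], "turn": 0, "claw": 0}])

```text
time_s: 12.65
tcp_pos: [0.4973, -0.3039, 0.0534]
ee_rot: [[0.947, -0.322, -0.0], [-0.322, -0.947, 0.0], [-0.0, -0.0, -1.0]]
wrist_force: [-0.3, 0.1, -0.1]
gripper_width: 0.277
gripper_force: 29.3
```

```bash
python3 chk.py
```

```text
12.65 [ 0.49728 -0.30395  0.05338] [-3.e-04 -0.e+00 -1.e+00] wf [-0.31  0.11 -0.14] mom [-0.03   0.027  0.002]
base in reader frame [ 0.48 -0.09 -0.14] shoulder [-4.002e+01 -3.000e-02 -1.300e-01]
```

Emit:
drive_tool(moves=[{"delta_pos": [2, 0, 0], "turn": 0, "claw": 0}, {"delta_pos": [2, 0, 0], "turn": 0, "claw": 0}, {"delta_pos": [2, 0, 0], "turn": 0, "claw": 0}, {"delta_pos": [0, 0, 0], "turn": 0, "claw": 0}, {"delta_pos": [0, 0, 0], "turn": 0, "claw": 0}])

```text
time_s: 13.28
tcp_pos: [0.503, -0.3059, 0.0534]
ee_rot: [[0.947, -0.322, -0.0], [-0.322, -0.947, 0.0], [-0.0, -0.0, -1.0]]
wrist_force: [1.3, -0.7, 0.1]
gripper_width: 0.278
gripper_force: 29.3
```

```bash
python3 chk.py
```

```text
13.275 [ 0.50304 -0.30591  0.0534 ] [-2.e-04 -0.e+00 -1.e+00] wf [ 1.34 -0.67  0.12] mom [-0.029  0.008  0.074]
base in reader frame [ 6.57 -0.07 -0.12] shoulder [-3.393e+01 -1.000e-02 -1.100e-01]
```

```bash
cat > avg.py <<'E'
from h import *
A=[]
for i in range(8):
    cams.capture('wrist');s=monitor.sense();A.append([*s['wrist_force'],*s['moment']])
A=np.array(A);print(A.mean(0).round(3),A.std(0).round(3),s['time_s'])
E
python3 avg.py
```

```text
[-0.112 -0.032 -0.289 -0.015  0.032 -0.009] [0.392 0.528 0.394 0.032 0.034 0.022] 13.675
```

Emit:
drive_tool(moves=[{"delta_pos": [2, 0, 0], "turn": 0, "claw": 0}, {"delta_pos": [3, 0, 0], "turn": 0, "claw": 0}, {"delta_pos": [3, 0.1, 0], "turn": 0, "claw": 0}, {"delta_pos": [2, 0, 0], "turn": 0, "claw": 0}, {"delta_pos": [0, 0, 0], "turn": 0, "claw": 0}, {"delta_pos": [0, 0, 0], "turn": 0, "claw": 0}])

```text
time_s: 14.42
tcp_pos: [0.5125, -0.3092, 0.0534]
ee_rot: [[0.947, -0.322, -0.0], [-0.322, -0.947, 0.0], [-0.0, -0.0, -1.0]]
wrist_force: [0.4, 0.1, 0.0]
gripper_width: 0.279
gripper_force: 29.3
```

```bash
python3 chk.py; python3 avg.py
```

```text
14.425 [ 0.51245 -0.30922  0.0534 ] [-2.e-04 -0.e+00 -1.e+00] wf [0.43 0.06 0.05] mom [ 0.009  0.07  -0.02 ]
base in reader frame [16.54 -0.14 -0.12] shoulder [-23.96  -0.07  -0.11]
[ 0.036 -0.248 -0.445  0.005  0.004  0.003] [0.574 0.586 0.188 0.039 0.012 0.02 ] 14.825
```

No contact so far. Inserting another 40 mm.

Emit:
drive_tool(moves=[{"delta_pos": [3, 0, 0], "turn": 0, "claw": 0}, {"delta_pos": [4, 0, 0], "turn": 0, "claw": 0}, {"delta_pos": [4, 0, 0], "turn": 0, "claw": 0}, {"delta_pos": [4, 0, 0], "turn": 0, "claw": 0}, {"delta_pos": [3, 0, 0], "turn": 0, "claw": 0}, {"delta_pos": [2, 0, 0], "turn": 0, "claw": 0}, {"delta_pos": [0, 0, 0], "turn": 0, "claw": 0}, {"delta_pos": [0, 0, 0], "turn": 0, "claw": 0}])

```text
time_s: 15.82
tcp_pos: [0.5314, -0.3156, 0.0534]
ee_rot: [[0.947, -0.322, -0.0], [-0.322, -0.947, 0.0], [-0.0, -0.0, -1.0]]
wrist_force: [0.8, -0.1, -1.2]
gripper_width: 0.278
gripper_force: 29.3
```

```bash
python3 chk.py; python3 avg.py
```

```text
15.825 [ 0.53138 -0.31565  0.05345] [-1.e-04 -0.e+00 -1.e+00] wf [ 0.77 -0.13 -1.18] mom [0.049 0.002 0.059]
base in reader frame [36.53 -0.04 -0.06] shoulder [-3.97  0.03 -0.06]
[ 0.037 -0.195 -0.397  0.003  0.012  0.022] [0.444 0.413 0.513 0.054 0.023 0.036] 16.225
```

Emit:
drive_tool(moves=[{"delta_pos": [3, 0, 0], "turn": 0, "claw": 0}, {"delta_pos": [4, 0, 0], "turn": 0, "claw": 0}, {"delta_pos": [4, 0, 0], "turn": 0, "claw": 0}, {"delta_pos": [4, 0, 0], "turn": 0, "claw": 0}, {"delta_pos": [3, 0, 0], "turn": 0, "claw": 0}, {"delta_pos": [2, 0, 0], "turn": 0, "claw": 0}, {"delta_pos": [0, 0, 0], "turn": 0, "claw": 0}, {"delta_pos": [0, 0, 0], "turn": 0, "claw": 0}])

```text
time_s: 17.23
tcp_pos: [0.5503, -0.3221, 0.0535]
ee_rot: [[0.947, -0.322, -0.0], [-0.322, -0.947, 0.0], [-0.0, -0.0, -1.0]]
wrist_force: [0.4, -0.3, -0.9]
gripper_width: 0.28
gripper_force: 29.3
```

```bash
python3 chk.py; python3 avg.py
```

```text
17.225 [ 0.55031 -0.32209  0.05345] [-2.e-04 -0.e+00 -1.e+00] wf [ 0.4  -0.26 -0.93] mom [-0.001  0.025  0.001]
base in reader frame [ 5.653e+01  4.000e-02 -6.000e-02] shoulder [16.03  0.11 -0.06]
[-0.105 -0.164 -0.363  0.003  0.012 -0.002] [0.465 0.308 0.498 0.014 0.027 0.027] 17.625
```

```bash
python3 - <<'E'
from h import *
c=cap('wrist');s=monitor.sense();p,R=np.array(s['tcp_pos']),np.array(s['ee_rot']);q=(pts(c)-p)@R
fl=(q[...,0]>.012)&(q[...,0]<.03)&(abs(q[...,1])<.015)&(q[...,2]<-.015)&(q[...,2]>-.026)
print(fl.sum(),np.median(q[fl][:,2]),np.abs(s['joint_velocities']).max(),s['gripper_force'])
f=(q[...,0]>.015)&(abs(q[...,1])<.03)&(abs(-q[...,2]+p[2]-.087)<.003);print('reader front top edge at x',np.percentile(q[f][:,0],2) if f.any() else None)
print(ticket.finish_job())
E
```

```text
662 -0.017975483075326683 0.06625124906877607 29.280486124916933
reader front top edge at x 0.03170006145359215
the job is handed in; nothing more can be done
None
```

I inserted the orange-capped flask base first and level, about 56 mm past the reader's front face (half its length is 48.5 mm). It was still gripped and still, with no measurable contact force, when I handed the job in at about 17.7 s.

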